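Plug the transfer pump's cam coupler

TASK

Close up the transfer pump for storage: put the loose metal dust plug into the pump's upright coupler and press it gently down past the stiff seal until its flange sits flush on the rim. Then swing both cam arms down together, neither running ahead of the other, until they are fully home against the coupler, with a light touch and without forcing anything. Leave the other things on the bench alone and take the hand away.

Things in the scene. Friction and masses are not known exactly. Their poses are not given: they have to be found in the camera images.
- pump: Small electric pump bolted to the bench: dark base 270 x 130 mm, grey round housing (top 99 mm up), blue motor along the pump's +x with a black switch box (top 111 mm up, 85 to 145 mm from the origin). An upright aluminium coupler cup rises from the housing. Origin: on the bench, on the coupler's vertical axis; z up. A cam arm is pivoted on the coupler's +y side, another on its -y side.
- cam_l (a joint): Angle (rad) of the cam arm on the pump's +y side. 0: pointing outwards and 40 degrees up. Grows as it swings down: 0.70 level, 2.16 fully home at its stop, hanging beside the coupler 6 degrees short of vertical (both arms then measure 66 mm over their outer faces 30 mm below the pivots). Starts at 0 to 0.35; stays where left, friction 0.09 N m.
- cam_r (a joint): The same, mirrored, on the pump's -y side. Each arm is a flat aluminium bar, 60 mm long from its pivot, 7 mm thick, 13 mm wide (20 mm at its end), swinging in the pump's y-z plane. The pivots are 26 mm from the coupler's axis and 10 mm below its rim. A lobe at the pivot swings into the plug's groove; if the plug is not home it jams on the plug's side and the arm cannot reach its stop.
- plug: Loose round aluminium dust plug, 52 mm tall, 0.12 to 0.25 kg, upright on the bench to the left or right of the pump. Origin: centre of its underside; z up. From below: foot 36 mm in diameter with a 3.5 mm chamfer, groove 12 to 28 mm up (its floor 24 mm in diameter), flange 46 mm in diameter from 33 to 36 mm, plain round knob 30 mm in diameter from 36 to 52 mm, gripped from above.
- plug_flange (a point): On the plug's axis, at the underside of the flange, 33 mm above the plug's origin. It lies at the rim's height when the plug is home.
- tin: Bystander: steel tin, 66 mm in diameter, 100 mm tall, standing on the other side of the pump from the plug; origin at the centre of its underside.
- jar: Bystander: glass jar, 68 mm in diameter, 110 mm tall; origin at the centre of its underside.
- driver: Bystander: screwdriver lying on the bench along its own x; origin on the bench below its middle.
- riser (a point): Point on the coupler's vertical axis on the pipe riser below it, 110 mm above the bench; axes as the pump's. The coupler above is screwed on to a height that differs and is not measured: rim 166 to 184 mm above the bench. Cup outer diameter 43 mm, bore 38 mm. A black seal in the bore, 27 to 29 mm below the rim, slides down stiffly (about 9 N) and stays; then the flange meets the solid rim.
Things that resemble listed ones, but are neither listed nor needed, are in the scene too. There is more than one size of the plug; the one meant has the size given above.

How it is judged (in metres and radians):
On the way, in this order (a step that is already met when the one before it is completed fails the run):
1. the plug stands upright in the coupler, its flange near the rim, while both arms are still up (z of plug_flange in the frame of riser below 0.076 m and horizontal distance between plug_flange and riser below 0.003 m and angle between plug's own z axis and vertical below 0.08 rad and value of joint each of cam_l, cam_r below 0.7 rad), for 0.2 s.
2. both arms are fully home, with the plug's groove locked under their lobes (value of joint each of cam_l, cam_r above 2.06 rad), for 0.2 s.
At the end, for the whole second after the job is handed in: Both cam arms hang within 0.1 rad (6 degrees) of their stops, which the lobes allow only with the plug pressed home; the plug is at rest, upright in the coupler within 3 mm of its axis, its flange no more than 1.5 mm above the highest rim (75.5 mm above the riser point) (all of step 2 and z of plug_flange in the frame of riser below 0.0755 m and horizontal distance between plug_flange and riser below 0.003 m and angle between plug's own z axis and vertical below 0.08 rad and linear speed of plug below 0.02 m/s); the robot touches nothing.
It fails at once if the plug is driven against the coupler or its arms with more than 40 N (contact force between plug and pump above 40 N).
It fails at once if the hand pushes on the pump or its arms with more than 80 N (contact force between the fingers and pump above 80 N).
It fails at once if one arm runs ahead: it is below 43 degrees under level while the other is still up ((value of joint cam_l above 1.45 rad and value of joint cam_r below 0.7 rad) or (value of joint cam_r above 1.45 rad and value of joint cam_l below 0.7 rad)).
It fails at once if a bystander is disturbed (distance of any of tin, jar, driver from where it was at the start of the episode above 0.02 m).
It also fails if it takes over 72 s, if anything falls off the work surface, if the arm or the gripper's body presses on something with over 40 N, if the wrist force passes 120 N, or if a joint passes its speed limit or range.

ROBOT

A 6-joint arm with a two-finger parallel gripper is mounted at the origin on the work surface. World frame = base frame: x ahead of the robot, y to its left, z up, the work surface at z = 0. Lengths are in mm, angles in degrees, forces in N, time in s.
With the tool pointing down it reaches from about 350 to 850 mm from the base axis. Payload 8.1 kg.
Tool frame: the origin (TCP) lies at the centre of the arm's flange, where the gripper is bolted on; the fingertips stand 173 mm ahead of it and the grasp point (between the pads) lies 155 mm ahead of it; z points along the fingers, y is the line along which they close (so a half turn about z gives the same grasp; the last joint's range is limited). The gripper opens to 85 mm and grips with 20 to 120 N. Pads are 22 mm wide; open, the fingers measure 114 mm over their backs; the gripper's body (76 mm by 85 mm) begins 54 mm behind the grasp point. The pads swing forward as they close: fully open they stand 13 mm farther back than shut.
Start: joints at [63.633, 7.471, 85.268, -0, 87.261, -4.893], TCP at [219.632, 558.363, 404.692] pointing down, gripper open.
Joint ranges: [-169.43, 169.43], [-51.17, 129.36], [1.28, 143.12], [-76.62, 256.62], [0, 156.53], [-152.29, 152.29]. Speed limits (degrees/s): [136.94, 136.94, 159.86, 180, 180, 180].

INTERFACE

Orientations are given as [roll, pitch, yaw] about the fixed x, y, z axes, in that order (R = Rz(yaw) Ry(pitch) Rx(roll)).
In Python, from bench import * gives the robot as it stands.
- The arm moves only by the shell command python3 -m jog 'ROWS' [FORCE]. ROWS is text: rows parted by semicolons, each of 7 numbers parted by spaces: the shift along the tool's x, y, z scaled (see below), then the turn, a rotation vector about the tool's x, y, z scaled (see below), then the closure, from -1 (fully open) to 1 (shut). In form: tx ty tz wx wy wz hand; .... A call has 1 to 5 rows; each row shifts and turns the commanded pose from where the row before left it, along the tool's axes as they then stand; what a row does not reach is not made up. The controller multiplies each number of a shift by 0.1 m and each number of a turn by 60 degrees. A row lasts 1/8 s, in which the tool goes at most 62.5 mm and 10.7 degrees, less where a joint would pass 70% of its speed; a pose out of reach is approached as far as the arm can. A call with a number of a shift or a turn outside -1 to 1 is refused whole. A call with a gripper value outside its range is refused whole. The fingers move at their own pace and stop on an object; FORCE is the grip in N (left out, the last holds). Time passes only in rows, so rows that do not move let the fingers close. It gives the time, the measured TCP pose, the force, the opening and the grip force at its end, in the units of the state.
- sense(): the state, without advancing time (a new reading comes with each control period).
- snapshot(name): name is "side" or "top"; returns a dict with "img" (384x512x3 uint8, red, green, blue), "fx", "fy", "cx", "cy" (pixels), "dist" ([k1, k2, p1, p2, k3] as OpenCV has them; the pictures are not rectified), "extrinsics" (4x4, takes a point from camera to world coordinates). Camera axes: x right, y down, z forward; pixel columns grow to the right and rows downward; lengths in mm; the calibration is good to about 2 mm. A picture is of the moment at which its call begins. There is no depth.
- hand_in(): hands the job in; it is judged then, once.
The state is a dict: "time": time; "joint_pos": joint angles; "qd": joint speeds; "joint_efforts": joint torques, N m; "tool_pos": TCP position; "tcp_rot": TCP orientation; "ft_force": force on the tool from outside, world axes, zero at the start; "wrist_torque": the same for the moment, N m; "finger_gap": finger opening in mm; "grip_force": force on a finger pad.
Only numpy, scipy, OpenCV 4.12 (cv2) and the standard library are available. Lean on these libraries where they do the work, as an engineer would, in place of code of your own. Each camera call takes 0.05 s, during which the arm holds its last target. There are 200 camera calls.

## Working session

There is one attempt and no reset: what is moved stays moved. The work goes in short steps, Python scripts to look and compute and a shell command to move; the robot and the scene stay as the last step left them, time stands still between calls to the robot, and variables do not carry over. Pictures are saved under pics/ and viewed, at most 10 in all, crops included, and the job is handed in when it is done.

```bash
mkdir -p pics; ls; python3 - <<'E'
from bench import *
import cv2
s=sense();print(s)
for n in("side","top"):
    d=snapshot(n);cv2.imwrite(f"pics/{n}0.png",cv2.resize(d["img"][:,:,::-1],(800,600)));print({k:v for k,v in d.items() if k!="img"})
E
```

```text
pics
{'time': 0.0, 'joint_pos': array([ 6.36327350e+01,  7.51443518e+00,  8.53302098e+01, -7.94422615e-04,
        8.72618412e+01, -4.89471256e+00]), 'qd': array([ 0.00592693, -0.0013637 , -0.03018652, -0.00485401,  0.06199888,
       -0.02469733]), 'joint_efforts': array([-1.02929021e-04, -5.69387877e+01, -5.00562251e+01, -2.45518795e-04,
        1.42746998e-02,  5.09645156e-05]), 'tool_pos': array([219.52580947, 558.14432987, 403.64223455]), 'tcp_rot': array([-1.79893834e+02, -8.29538293e-03,  1.58527479e+02]), 'ft_force': array([ 0.98435508, -0.50848139,  0.94543057]), 'wrist_torque': array([ 0.0256349 , -0.04737171,  0.00052972]), 'grip_force': 0.0, 'finger_gap': 85.51157167992686}
{'fx': 436.26123471460284, 'fy': 436.26123471460284, 'cx': 252.0345202082719, 'cy': 195.03559128775333, 'dist': array([-0.13278193,  0.        ,  0.        ,  0.        ,  0.        ]), 'extrinsics': array([[-9.79238151e-01, -1.48192747e-01,  1.38316860e-01,
         4.52881177e+02],
       [-2.02150829e-01,  6.63092301e-01, -7.20724388e-01,
         8.36485860e+02],
       [ 1.50892816e-02, -7.33721685e-01, -6.79282565e-01,
         8.79392384e+02],
       [ 0.00000000e+00,  0.00000000e+00,  0.00000000e+00,
         1.00000000e+00]])}
{'fx': 473.44392491911515, 'fy': 473.44392491911515, 'cx': 250.80327629027812, 'cy': 195.32170386805848, 'dist': array([-0.19532287,  0.        ,  0.        ,  0.        ,  0.        ]), 'extrinsics': array([[ 1.14679197e-02, -9.97814159e-01,  6.50798820e-02,
         5.13833642e+02],
       [-9.99931025e-01, -1.12785061e-02,  3.27713665e-03,
         4.70693180e+01],
       [-2.53596951e-03, -6.51129751e-02, -9.97874676e-01,
         1.27017081e+03],
       [ 0.00000000e+00,  0.00000000e+00,  0.00000000e+00,
         1.00000000e+00]])}
```

View pics/side0.png

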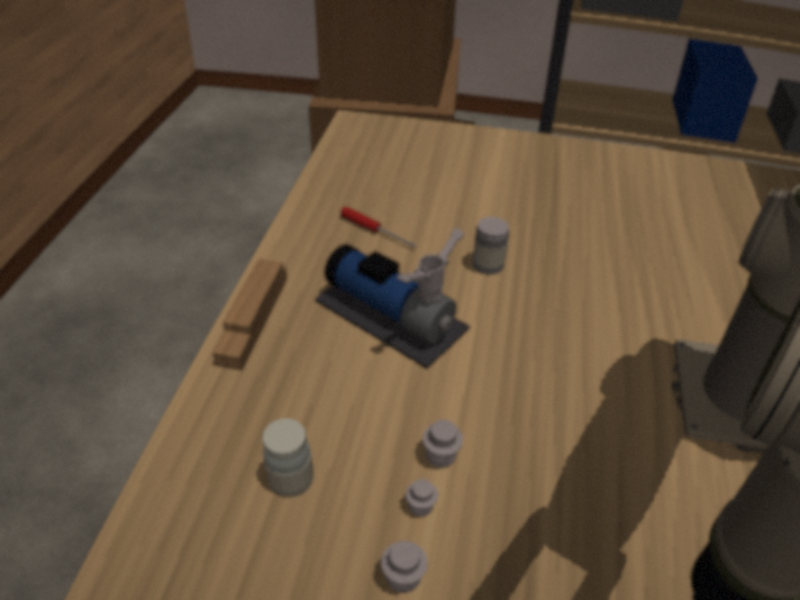

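View pics/top0.png

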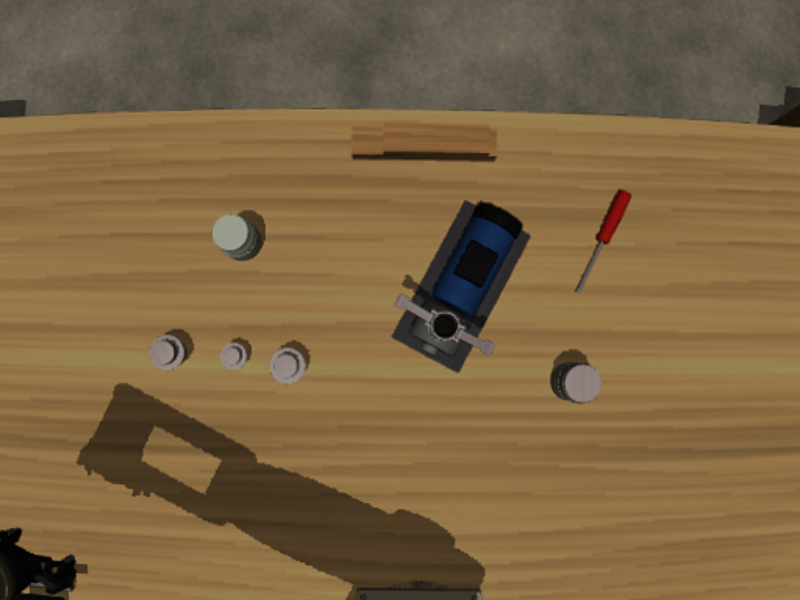

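The side view shows the pump with its coupler at about (430,270) and three plugs at (442,440), (421,497) and (404,565). In the top view the plugs are at (168,351), (233,354) and (288,365), the coupler is at (445,326), and the arm ends are at (403,302) and (488,347). I'll crop in close to measure sizes.

```bash
cat > h.py <<'E'
import numpy as np,cv2
from bench import *
def K(d): return np.array([[d["fx"],0,d["cx"]],[0,d["fy"],d["cy"]],[0,0,1]])
def ray(d,uv):
    p=cv2.undistortPoints(np.array([[uv]],float),K(d),d["dist"])[0,0]
    E=d["extrinsics"];return E[:3,3],E[:3,:3]@np.array([p[0],p[1],1])
def atz(d,uv,z):
    o,r=ray(d,uv);return o+r*(z-o[2])/r[2]
def proj(d,P):
    E=np.linalg.inv(d["extrinsics"]);r,_=cv2.Rodrigues(E[:3,:3])
    return cv2.projectPoints(np.array(P,float).reshape(-1,1,3),r,E[:3,3],K(d),d["dist"])[0][:,0]
def tri(obs):
    A=0;b=0
    for d,uv in obs:
        o,r=ray(d,uv);r=r/np.linalg.norm(r);M=np.eye(3)-np.outer(r,r);A=A+M;b=b+M@o
    return np.linalg.solve(A,b)
def crop(d,x,y,w,h,s): return cv2.resize(d["img"][y:y+h,x:x+w,::-1],None,fx=s,fy=s,interpolation=cv2.INTER_CUBIC)
E
python3 - <<'E'
from h import *
t=snapshot("top");s=snapshot("side")
a=crop(t,90,205,114,50,7);b=crop(t,240,180,80,50,5);c=crop(s,235,140,80,50,5)
a=a[:,:798]
im=np.zeros((600,800,3),np.uint8);im[:350,:798]=a;im[350:,:400]=b;im[350:,400:]=c
im=cv2.convertScaleAbs(im,alpha=1.3,beta=10)
cv2.imwrite("pics/c1.png",im)
cv2.imwrite("pics/c2.png",crop(s,230,260,80,120,5))
for u in((168,351),(233,354),(288,365)): print(atz(t,np.array(u)*.64,45))
print(atz(t,np.array((445,326))*.64,175))
E
```

```text
[512.03362756 427.84251588  45.        ]
[509.04620114 315.50711672  45.        ]
[492.29054313 222.39755589  45.        ]
[555.23826663 -28.42526601 175.        ]
```

View pics/c1.png

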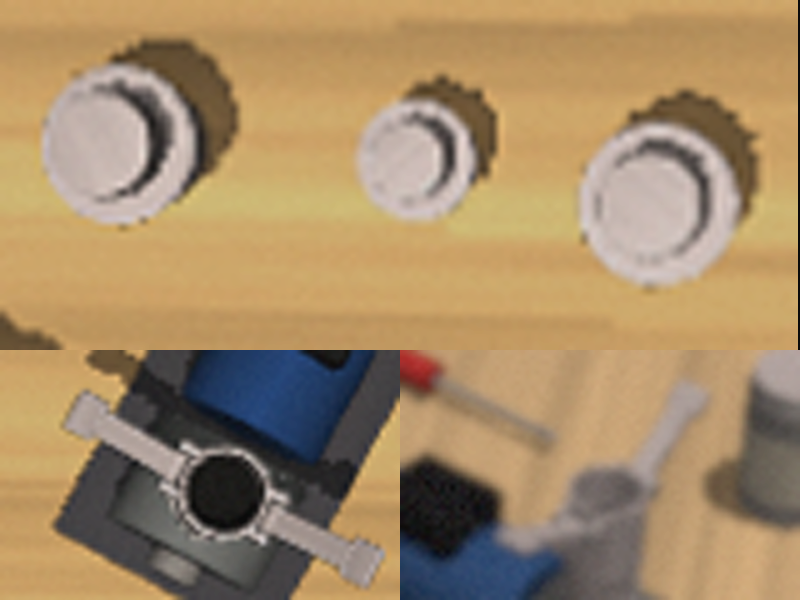

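View pics/c2.png

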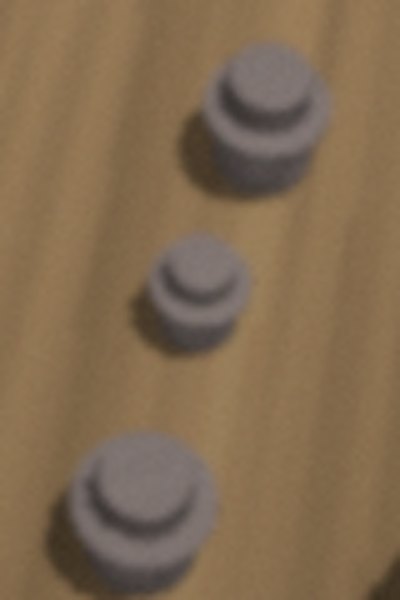

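The top crop shows that only the middle plug is right: its flange spans 357–478 px at 2.69 px/mm, about 45 mm, while the others are about 58–60 mm. The coupler bore is at crop (226,492) from above and (605,490) from the side. The arm ends are at (88,415) and (362,562).

```bash
python3 - <<'E'
from h import *
t=snapshot("top");s=snapshot("side")
r=lambda x,y,ox,oy,k:((x+.5)/k-.5+ox,(y+.5)/k-.5+oy)
fl_t=r(417,159,90,205,7);kn_t=r(405,160,90,205,7)
kn_s=r(202,263,230,260,5);fl_s=r(199,287,230,260,5)
print("flange",atz(t,fl_t,36),atz(s,fl_s,36),tri([(t,fl_t),(s,fl_s)]))
print("knob",atz(t,kn_t,52),atz(s,kn_s,52),tri([(t,kn_t),(s,kn_s)]))
c_t=r(225,140,240,180,5);c_s=r(206,138,235,140,5)
R=tri([(t,c_t),(s,c_s)]);print("rim",R)
for z in(166,175,184):print(z,atz(t,c_t,z)[:2],atz(s,c_s,z)[:2])
a=atz(t,r(88,65,240,180,5),R[2]+15);b=atz(t,r(362,212,240,180,5),R[2]+15)
print(a,b,"yaw of +y",np.degrees(np.arctan2(*(a-b)[[1,0]])))
# switch box centre: 115 mm along x at z=111
E
```

```text
flange [507.10544618 317.38021877  36.        ] [507.16454327 321.09769456  36.        ] [507.26575432 318.36916467  31.55797865]
knob [506.74335215 318.40464489  52.        ] [506.97479091 318.71520442  52.        ] [506.86918246 318.49180266  51.65850096]
rim [557.98241417 -27.97887383 174.07009214]
166 [558.00380425 -28.55940411] [559.49095591 -37.85354102]
175 [557.64377711 -27.94296099] [558.1459906  -26.82306917]
184 [557.28374997 -27.32651787] [556.80102529 -15.79259731]
[590.75033431  36.04874958 189.07009214] [524.75466621 -90.0997454  189.07009214] yaw of +y 62.38329859489022
```

```bash
python3 -m jog '0 0 0 0 0 .177 -1;0 0 0 0 0 .177 -1;0 0 0 0 0 .177 -1;0 0 0 0 0 .177 -1;0 0 0 0 0 .177 -1'; python3 -m jog '0 0 0 0 0 .177 -1;0 0 0 0 0 .177 -1;0 0 0 0 0 .177 -1;0 0 0 0 0 .177 -1;0 0 0 0 0 0 -1'
cat >> h.py <<'E'
def rows(x,y,z,psi=None):
    s=sense();p=s["tool_pos"];R=cv2.Rodrigues(np.zeros(3))[0]
    from scipy.spatial.transform import Rotation as Ro
    q=Ro.from_euler("xyz",s["tcp_rot"],degrees=True)
    d=q.inv().apply(np.array([x,y,z])-p)/100
    out="yaw %.2f"%s["tcp_rot"][2]
    w=(q.inv()*Ro.from_euler("xyz",[180,0,s["tcp_rot"][2] if psi is None else psi],degrees=True)).as_rotvec(degrees=True)/60
    print("shift",d.round(4),"turn",w.round(4),out,"pos",p.round(1),"F",s["ft_force"].round(1),"gap",round(s["finger_gap"],1),"t",s["time"])
E
python3 -c "
from h import *
rows(507,318.3,300,62.4)"
```

```text
time: 0.92
tool_pos: [219.6, 558.3, 404.6]
tcp_rot: [-180.0, 0.0, 105.1]
ft_force: [0.1, 0.3, 0.8]
finger_gap: 85.6
grip_force: 0.0
time: 1.55
tool_pos: [219.6, 558.3, 404.6]
tcp_rot: [-180.0, 0.0, 63.0]
ft_force: [0.6, -0.5, 0.2]
finger_gap: 85.6
grip_force: 0.0
shift [-0.8346  3.6503  1.0461] turn [-0.      0.0001  0.0102] yaw 63.01 pos [219.6 558.3 404.6] F [ 0.6 -0.5  0.2] gap 85.6 t 1.55
```

```bash
python3 -m jog '-.08 .365 .1 0 0 .01 -1;-.083 .365 .1 0 0 0 -1;-.083 .365 .1 0 0 0 -1;-.083 .365 .1 0 0 0 -1;-.083 .365 .1 0 0 0 -1' >/dev/null; python3 -m jog '-.083 .365 .1 0 0 0 -1;-.083 .365 .1 0 0 0 -1;-.083 .365 .1 0 0 0 -1;-.083 .365 .1 0 0 0 -1;-.083 .365 .1 0 0 0 -1'; python3 -m jog '0 0 0 0 0 0 -1;0 0 0 0 0 0 -1' >/dev/null
python3 -c "
from h import *
rows(507,318.3,210,62.4)
t=snapshot('top');s=snapshot('side')
im=np.hstack([crop(t,110,190,80,80,5),crop(s,220,240,80,80,5)]);cv2.imwrite('pics/c3.png',im)"
```

```text
time: 2.8
tool_pos: [505.7, 315.1, 304.5]
tcp_rot: [180.0, -0.0, 62.7]
ft_force: [-0.7, 0.8, -0.6]
finger_gap: 85.4
grip_force: 0.0
shift [0.0301 0.0115 0.947 ] turn [-0.0005 -0.      0.0012] yaw 62.47 pos [504.6 316.1 304.7] F [ 0.5 -0.4  0.5] gap 85.2 t 3.05
```

View pics/c3.png

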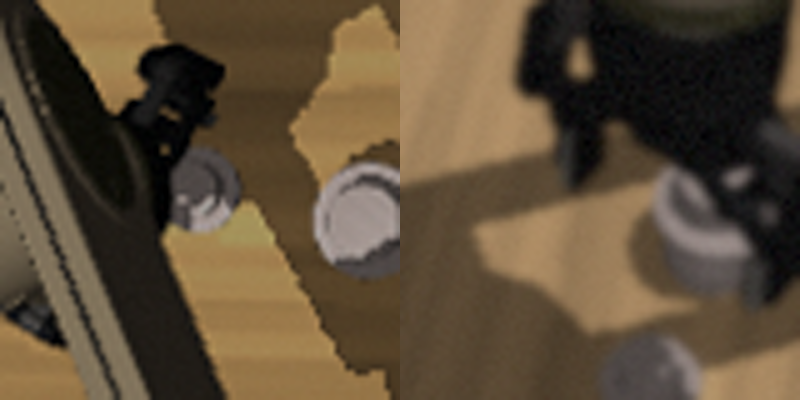

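The top view shows the gripper above the small plug at (205,190). In the side view the fingers straddle it, allowing for parallax. I'll descend.

```bash
python3 -m jog '.03 .012 .25 0 0 0 -1;0 0 .25 0 0 0 -1;0 0 .25 0 0 0 -1;0 0 .2 0 0 0 -1;0 0 0 0 0 0 -1' >/dev/null;  python3 -m jog '0 0 0 0 0 0 -1;0 0 0 0 0 0 0;0 0 0 0 0 0 0;0 0 0 0 0 0 0;0 0 0 0 0 0 0' 20
python3 -c "
from h import *
rows(507,318.3,210,62.4)
s=snapshot('side')
im=crop(s,220,260,120,100,6);cv2.imwrite('pics/c4.png',im)"
```

```text
time: 4.4
tool_pos: [507.3, 318.1, 209.8]
tcp_rot: [180.0, -0.0, 62.3]
ft_force: [0.0, 1.4, 0.3]
finger_gap: 42.9
grip_force: 0.0
shift [ 0.0006 -0.0038 -0.0016] turn [ 0.0001 -0.0001 -0.001 ] yaw 62.34 pos [507.3 318.1 209.8] F [0.  1.4 0.3] gap 42.9 t 4.4
```

View pics/c4.png

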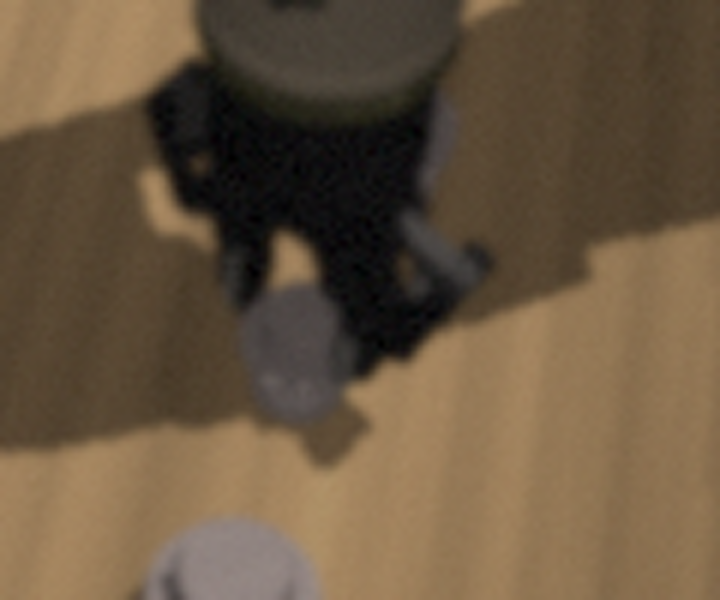

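The side crop shows the fingertips at (240,300) and (360,370), either side of the plug at (300,335). I'll close.

```bash
python3 -m jog '0 0 0 0 0 0 .2;0 0 0 0 0 0 .3;0 0 0 0 0 0 .5;0 0 0 0 0 0 .7;0 0 0 0 0 0 1' 25; python3 -m jog '0 0 0 0 0 0 1;0 0 0 0 0 0 1' 60;python3 -m jog '0 0 -.1 0 0 0 1;0 0 -.2 0 0 0 1;0 0 0 0 0 0 1'
```

```text
time: 5.08
tool_pos: [507.4, 318.1, 209.8]
tcp_rot: [180.0, -0.0, 62.3]
ft_force: [0.8, -0.7, 2.2]
finger_gap: 28.7
grip_force: 24.8
time: 5.32
tool_pos: [507.4, 318.1, 210.0]
tcp_rot: [180.0, -0.0, 62.3]
ft_force: [0.5, -2.6, 2.8]
finger_gap: 27.5
grip_force: 59.0
time: 5.7
tool_pos: [508.3, 318.7, 242.7]
tcp_rot: [179.9, -0.2, 62.4]
ft_force: [0.5, -0.1, -1.6]
finger_gap: 27.4
grip_force: 59.3
```

```bash
python3 -m jog '0 0 -.4 0 0 0 1;0 0 -.4 0 0 0 1;0 0 -.4 0 0 0 1;0 0 -.4 0 0 0 1;-.1 .07 -.37 0 0 0 1'>/dev/null; python3 -m jog '-.25 .18 0 0 0 0 1;-.3 .22 0 0 0 0 1;-.3 .22 0 0 0 0 1;-.3 .22 0 0 0 0 1;-.3 .22 0 0 0 0 1'>/dev/null;python3 -m jog '-.3 .22 0 0 0 0 1;-.3 .22 0 0 0 0 1;-.3 .22 0 0 0 0 1;-.3 .2 0 0 0 0 1;0 0 0 0 0 0 1'>/dev/null;python3 -m jog '0 0 0 0 0 0 1;0 0 0 0 0 0 1'
python3 -c "
from h import *
rows(557.8,-28,440,62.4)"
```

```text
time: 7.82
tool_pos: [555.8, -16.9, 436.7]
tcp_rot: [-180.0, -0.0, 62.4]
ft_force: [-0.3, -0.2, -1.4]
finger_gap: 27.6
grip_force: 59.7
shift [-0.0891  0.0691 -0.0329] turn [-0.0001 -0.0003  0.0002] yaw 62.41 pos [555.8 -16.9 436.7] F [-0.3 -0.2 -1.4] gap 27.6 t 7.825
```

```bash
python3 -m jog '-.089 .069 0 0 0 0 1;0 0 .2 0 0 0 1;0 0 .2 0 0 0 1;0 0 0 0 0 0 1;0 0 0 0 0 0 1'
python3 -c "
from h import *
rows(557.8,-28,395,62.4)
t=snapshot('top');s=snapshot('side')
im=np.hstack([crop(t,245,175,80,80,5),crop(s,235,120,80,80,5)]);im=cv2.convertScaleAbs(im,alpha=1.5,beta=15);cv2.imwrite('pics/c5.png',im)"
```

```text
time: 8.45
tool_pos: [557.8, -28.8, 396.4]
tcp_rot: [-180.0, 0.0, 62.4]
ft_force: [0.2, 0.1, -1.7]
finger_gap: 27.4
grip_force: 59.7
shift [ 0.0071 -0.0038  0.0141] turn [-0.0006  0.0002 -0.0008] yaw 62.35 pos [557.8 -28.8 396.4] F [ 0.2  0.1 -1.7] gap 27.4 t 8.45
```

View pics/c5.png

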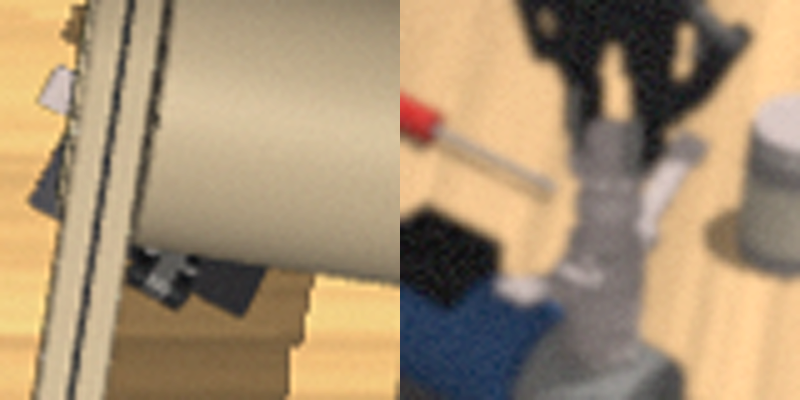

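The side crop shows the plug foot (583–638) centred over the cup (577–640). The arm blocks the top view. I'll lower slowly and watch the force.

```bash
f(){ tail -n 5 | grep -E 'pos|force'; }; python3 -m jog '.007 -.002 .03 0 0 0 1;0 0 .03 0 0 0 1;0 0 .03 0 0 0 1;0 0 0 0 0 0 1'|f;  python3 -m jog '0 0 .02 0 0 0 1;0 0 .01 0 0 0 1;0 0 0 0 0 0 1'|f;  python3 -m jog '0 0 .02 0 0 0 1;0 0 .01 0 0 0 1;0 0 0 0 0 0 1'|f
```

```text
tool_pos: [557.9, -28.2, 387.3]
ft_force: [-0.5, 0.4, -1.9]
grip_force: 59.7
tool_pos: [558.0, -28.2, 384.6]
ft_force: [-0.1, -0.3, -2.3]
grip_force: 59.7
tool_pos: [558.0, -28.2, 381.5]
ft_force: [-0.7, 0.1, -2.3]
grip_force: 59.7
```

```bash
f(){ tail -n 5 | grep -E 'pos|ft_force'; }; for i in 1; do :; done; python3 -m jog '0 0 .015 0 0 0 1;0 0 .015 0 0 0 1;0 0 0 0 0 0 1'|f;  python3 -m jog '0 0 .015 0 0 0 1;0 0 .015 0 0 0 1;0 0 0 0 0 0 1'|f;  python3 -m jog '0 0 .01 0 0 0 1;0 0 .01 0 0 0 1;0 0 0 0 0 0 1'|f
```

```text
tool_pos: [558.0, -28.2, 378.5]
ft_force: [0.6, -0.0, -2.3]
tool_pos: [558.0, -28.2, 375.5]
ft_force: [-0.1, 0.5, -2.0]
tool_pos: [558.0, -28.2, 373.6]
ft_force: [-1.0, -0.2, -2.3]
```

```bash
f(){ tail -n 5 | grep -E 'pos|ft_force'; };  python3 -m jog '0 0 .02 0 0 0 1;0 0 .02 0 0 0 1;0 0 0 0 0 0 1'|f;  python3 -m jog '0 0 .02 0 0 0 1;0 0 .02 0 0 0 1;0 0 0 0 0 0 1'|f;  python3 -m jog '0 0 .02 0 0 0 1;0 0 .015 0 0 0 1;0 0 0 0 0 0 1'|f; python3 -m jog '0 0 .01 0 0 0 1;0 0 .01 0 0 0 1;0 0 0 0 0 0 1'|f
```

```text
tool_pos: [557.9, -28.2, 369.3]
ft_force: [-0.5, 0.3, -2.2]
tool_pos: [557.9, -28.2, 365.4]
ft_force: [0.2, -0.1, -1.9]
tool_pos: [558.0, -28.2, 362.0]
ft_force: [0.7, 0.8, -2.4]
tool_pos: [558.0, -28.2, 360.1]
ft_force: [0.9, 0.5, -1.0]
```

```bash
f(){ tail -n 5 | grep -E 'pos|ft_force'; };  python3 -m jog '0 0 .01 0 0 0 1;0 0 0 0 0 0 1'|f;  python3 -m jog '0 0 .01 0 0 0 1;0 0 0 0 0 0 1'|f;  python3 -m jog '0 0 .01 0 0 0 1;0 0 0 0 0 0 1'|f;  python3 -m jog '0 0 .01 0 0 0 1;0 0 0 0 0 0 1'|f
```

```text
tool_pos: [558.0, -28.2, 359.1]
ft_force: [0.2, 0.0, -1.8]
tool_pos: [558.0, -28.2, 358.1]
ft_force: [-0.0, -1.0, -1.7]
tool_pos: [558.0, -28.2, 357.1]
ft_force: [0.7, 0.9, -2.8]
tool_pos: [558.0, -28.2, 356.1]
ft_force: [-0.1, 0.0, -3.4]
```

```bash
f(){ tail -n 5 | grep -E 'pos|ft_force'; };  python3 -m jog '0 0 .01 0 0 0 1;0 0 0 0 0 0 1'|f;  python3 -m jog '0 0 .01 0 0 0 1;0 0 0 0 0 0 1'|f;  python3 -m jog '0 0 .01 0 0 0 1;0 0 0 0 0 0 1'|f;python3 -c "
from h import *
s=snapshot('side')
im=crop(s,235,120,80,80,7);im=cv2.convertScaleAbs(im,alpha=1.5,beta=15);cv2.imwrite('pics/c6.png',im)"
```

```text
tool_pos: [558.0, -28.2, 355.1]
ft_force: [-0.5, 0.7, -2.7]
tool_pos: [558.1, -28.2, 355.0]
ft_force: [-2.0, 0.4, 4.0]
tool_pos: [558.1, -28.2, 354.1]
ft_force: [-3.3, 1.2, 5.0]
```

View pics/c6.png

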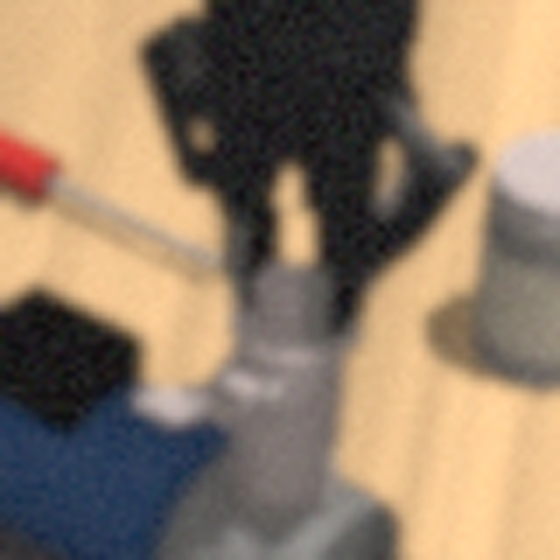

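The plug sits in the coupler with its flange just above the rim at (285,350). The force has risen about 7 N, so the foot is on the seal. I'll keep pressing gently.

```bash
f(){ tail -n 5 | grep -E 'pos|ft_force'; };  python3 -m jog '0 0 .01 0 0 0 1;0 0 0 0 0 0 1'|f;  python3 -m jog '0 0 .01 0 0 0 1;0 0 0 0 0 0 1'|f;  python3 -m jog '0 0 .01 0 0 0 1;0 0 0 0 0 0 1'|f
```

```text
tool_pos: [558.1, -28.2, 353.1]
ft_force: [-3.4, 1.0, 5.7]
tool_pos: [558.1, -28.2, 352.1]
ft_force: [-3.5, 0.1, 6.2]
tool_pos: [558.1, -28.2, 351.1]
ft_force: [-2.7, 1.9, 5.7]
```

```bash
f(){ tail -n 5 | grep -E 'pos|ft_force'; };  python3 -m jog '0 0 .007 0 0 0 1;0 0 0 0 0 0 1'|f;  python3 -m jog '0 0 .006 0 0 0 1;0 0 0 0 0 0 1'|f;  python3 -m jog '0 0 .006 0 0 0 1;0 0 0 0 0 0 1'|f
```

```text
tool_pos: [558.1, -28.2, 350.4]
ft_force: [-3.0, 0.5, 5.9]
tool_pos: [558.1, -28.2, 350.1]
ft_force: [-3.4, 1.2, 6.8]
tool_pos: [558.1, -28.2, 350.0]
ft_force: [-6.5, 1.5, 11.4]
```

```bash
f(){ tail -n 5 | grep -E 'pos|ft_force'; };  python3 -m jog '0 0 .004 0 0 0 1;0 0 0 0 0 0 1'|f;  python3 -m jog '0 0 .004 0 0 0 1;0 0 0 0 0 0 1'|f
```

```text
tool_pos: [558.1, -28.2, 350.0]
ft_force: [-6.4, 1.1, 14.5]
tool_pos: [558.1, -28.2, 350.0]
ft_force: [-9.8, 2.0, 16.2]
```

Force is rising with no travel, so the flange is on the rim. I'll unload, release and lift.

```bash
python3 -m jog '0 0 -.01 0 0 0 1;0 0 0 0 0 0 1'|grep ft; python3 -m jog '0 0 0 0 0 0 .3;0 0 0 0 0 0 .1;0 0 0 0 0 0 -.2;0 0 0 0 0 0 -.6;0 0 0 0 0 0 -1'; python3 -m jog '0 0 0 0 0 0 -1;0 0 0 0 0 0 -1;0 0 -.1 0 0 0 -1;0 0 -.2 0 0 0 -1;0 0 -.3 0 0 0 -1'>/dev/null;  python3 -m jog '0 0 -.4 0 0 -.178 -1;0 0 0 0 0 -.178 -1;0 0 0 0 0 -.178 -1;0 0 0 0 0 -.178 -1;0 0 0 0 0 -.178 -1'>/dev/null; python3 -m jog '0 0 0 0 0 -.178 -1;0 0 0 0 0 -.178 -1;0 0 0 0 0 -.178 -1;0 0 0 0 0 -.05 -1;0 0 0 0 0 0 -1'
python3 -c "
from h import *
rows(558,-28.2,400,152.4)
s=snapshot('side');t=snapshot('top')
im=np.hstack([crop(t,245,175,80,80,5),crop(s,235,120,80,80,5)]);im=cv2.convertScaleAbs(im,alpha=1.5,beta=15);cv2.imwrite('pics/c7.png',im)"
```

```text
ft_force: [-5.1, 0.3, 9.4]
time: 17.1
tool_pos: [558.0, -28.2, 348.3]
tcp_rot: [-180.0, 0.0, 62.3]
ft_force: [0.1, -0.5, 0.1]
finger_gap: 83.9
grip_force: 0.0
time: 18.98
tool_pos: [558.1, -28.2, 450.3]
tcp_rot: [180.0, 0.1, 150.8]
ft_force: [-0.1, -0.1, -0.8]
finger_gap: 85.5
grip_force: 0.0
shift [ 1.900e-03 -4.000e-04  5.026e-01] turn [ 0.0007  0.0018 -0.0274] yaw 150.76 pos [558.1 -28.2 450.3] F [-0.1 -0.1 -0.8] gap 85.5 t 18.975
```

View pics/c7.png

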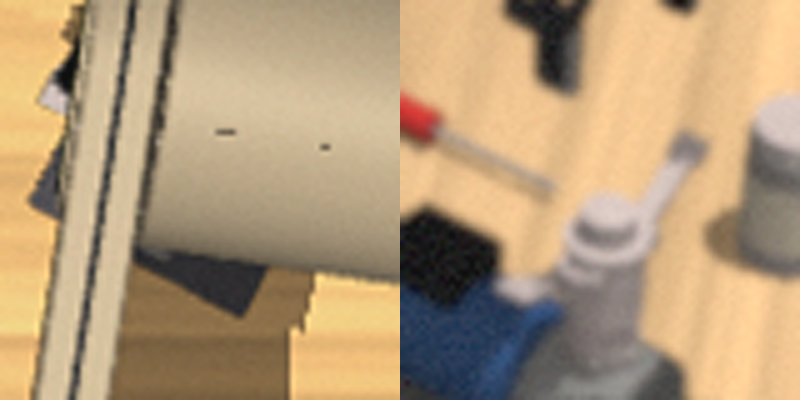

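The plug is seated: the flange sits flush on the rim at crop (608,235) and both arms are still up. Now I'll straddle the coupler with the open fingers and push both arms down.

```bash
f(){ tail -n 5 | grep -E 'pos|ft_force'; }; python3 -m jog '0 0 .2 0 0 -.028 -1;0 0 .3 0 0 0 -1;0 0 .25 0 0 0 -1;0 0 .1 0 0 0 -1;0 0 0 0 0 0 -1'|f; python3 -m jog '0 0 .03 0 0 0 -1;0 0 .03 0 0 0 -1;0 0 .03 0 0 0 -1;0 0 .03 0 0 0 -1;0 0 0 0 0 0 -1'|f; python3 -m jog '0 0 .03 0 0 0 -1;0 0 .03 0 0 0 -1;0 0 .03 0 0 0 -1;0 0 .03 0 0 0 -1;0 0 0 0 0 0 -1'|f
python3 -c "
from h import *
rows(558,-28.2,297,152.4)"
```

```text
tool_pos: [557.7, -28.2, 362.3]
ft_force: [-0.0, 0.4, 0.8]
tool_pos: [557.9, -28.2, 351.1]
ft_force: [0.0, -0.5, 1.0]
tool_pos: [558.1, -28.3, 339.6]
ft_force: [-0.2, -0.1, 1.3]
shift [0.0017 0.0005 0.4256] turn [-0.      0.0004  0.001 ] yaw 152.46 pos [558.1 -28.3 339.6] F [-0.2 -0.1  1.3] gap 85.3 t 20.95
```

```bash
f(){ tail -n 5 | grep -E 'pos|ft_force'; }; python3 -m jog '0 0 .03 0 0 0 -1;0 0 .03 0 0 0 -1;0 0 .03 0 0 0 -1;0 0 .03 0 0 0 -1'|f; python3 -m jog '0 0 .03 0 0 0 -1;0 0 .03 0 0 0 -1;0 0 .03 0 0 0 -1'|f
python3 -c "
from h import *
rows(558,-28.2,297,152.4)
s=snapshot('side')
im=crop(s,225,130,90,80,7);im=cv2.convertScaleAbs(im,alpha=1.5,beta=15);cv2.imwrite('pics/c8.png',im)"
```

```text
tool_pos: [558.6, -28.2, 328.9]
ft_force: [0.1, 0.9, 9.0]
tool_pos: [558.7, -28.1, 320.2]
ft_force: [-0.0, 0.3, 10.7]
shift [ 0.0065 -0.0042  0.2315] turn [0.0014 0.0027 0.0012] yaw 152.47 pos [558.7 -28.1 320.2] F [-0.   0.3 10.7] gap 85.3 t 21.825
```

View pics/c8.png

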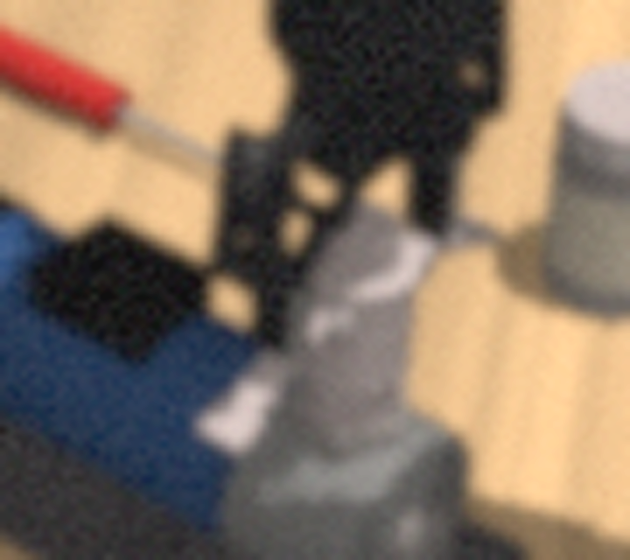

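The side view shows both arms about level, each under a fingertip: one end at (235,415), the other at (470,235). The 10.7 N force fits two arms. I'll continue by force readings.

```bash
f(){ tail -n 5 | grep -E 'pos|ft_force'; }; python3 -m jog '0 0 .03 0 0 0 -1;0 0 .03 0 0 0 -1;0 0 0 0 0 0 -1'|f; python3 -m jog '0 0 .03 0 0 0 -1;0 0 .03 0 0 0 -1;0 0 0 0 0 0 -1'|f; python3 -m jog '0 0 .03 0 0 0 -1;0 0 .03 0 0 0 -1;0 0 0 0 0 0 -1'|f; python3 -m jog '0 0 .025 0 0 0 -1;0 0 .02 0 0 0 -1;0 0 0 0 0 0 -1'|f
```

```text
tool_pos: [558.7, -28.3, 313.9]
ft_force: [2.0, -0.7, 7.5]
tool_pos: [558.7, -28.3, 307.6]
ft_force: [1.4, -0.7, 4.7]
tool_pos: [558.5, -28.3, 301.2]
ft_force: [2.1, -0.6, 3.3]
tool_pos: [558.3, -28.2, 296.4]
ft_force: [1.4, -0.5, 3.3]
```

```bash
f(){ grep -E 'pos|force|gap'; }; python3 -m jog '0 0 0 0 0 0 -.8;0 0 0 0 0 0 -.7;0 0 0 0 0 0 -.7;0 0 0 0 0 0 -.65' 20|f;python3 -m jog '0 0 0 0 0 0 -.6;0 0 0 0 0 0 -.55;0 0 0 0 0 0 -.55'|f; python3 -m jog '0 0 0 0 0 0 -.4;0 0 0 0 0 0 -.3;0 0 0 0 0 0 -.3;0 0 0 0 0 0 -.3'|f
```

```text
tool_pos: [558.1, -28.2, 296.1]
ft_force: [0.8, -0.4, 3.4]
finger_gap: 70.7
grip_force: 2.4
tool_pos: [558.0, -28.1, 296.0]
ft_force: [1.1, 0.6, 4.8]
finger_gap: 66.4
grip_force: 2.9
tool_pos: [558.1, -28.0, 296.4]
ft_force: [-0.7, 1.4, 6.6]
finger_gap: 63.9
grip_force: 21.1
```

```bash
f(){ grep -E 'pos|force|gap'; }; python3 -m jog '0 0 0 0 0 0 -.3;0 0 0 0 0 0 -.3;0 0 0 0 0 0 -.3' 25|f; python3 -m jog '0 0 0 0 0 0 -.6;0 0 0 0 0 0 -.8;0 0 0 0 0 0 -1;0 0 0 0 0 0 -1;0 0 0 0 0 0 -1'|f; python3 -m jog '0 0 -.05 0 0 0 -1;0 0 -.1 0 0 0 -1;0 0 -.2 0 0 0 -1;0 0 -.3 0 0 0 -1;0 0 -.4 0 0 0 -1'|f;  python3 -m jog '0 0 -.5 0 0 0 -1;0 0 -.5 0 0 0 -1;0 .4 -.2 0 0 0 -1;0 .5 0 0 0 0 -1;0 .5 0 0 0 0 -1'|f; python3 -m jog '0 .5 0 0 0 0 -1;0 .5 0 0 0 0 -1;0 .3 0 0 0 0 -1;0 0 0 0 0 0 -1;0 0 0 0 0 0 -1'|f
python3 - <<'E'
from h import *
# predicted outlines of home arms vs pictures; overlay + numeric check in both views
t=snapshot('top');s=snapshot('side')
R=173;c=np.array([557.9,-28.1]);py=np.array([.463,.886])
for nm,sg in(("l",1),("r",-1)):
  for dn,d in(("top",t),("side",s)):
    out=[]
    for q in (0.2,0.7,1.2,1.7,2.16):
        th=q-0.698;P=[*(c+sg*py*(26+52*np.cos(th))),R-10-52*np.sin(th)]
        u=proj(d,P)[0].round().astype(int);out.append((q,tuple(u),d["img"][u[1],u[0]].tolist()))
    print(nm,dn,out)
E
```

```text
tool_pos: [558.1, -28.0, 296.5]
ft_force: [-0.8, 0.9, 7.7]
finger_gap: 63.5
grip_force: 25.8
tool_pos: [558.0, -28.2, 295.9]
ft_force: [0.8, 0.3, 0.4]
finger_gap: 85.4
grip_force: 0.0
tool_pos: [557.7, -28.2, 402.8]
ft_force: [0.4, 0.4, 0.4]
finger_gap: 85.5
grip_force: 0.0
tool_pos: [623.0, 97.0, 523.9]
ft_force: [-0.4, -0.3, -0.4]
finger_gap: 85.4
grip_force: 0.0
tool_pos: [682.6, 210.8, 522.1]
ft_force: [-0.1, -0.6, -0.1]
finger_gap: 85.2
grip_force: 0.0
l top [(0.2, (np.int64(257), np.int64(192)), [176, 148, 92]), (0.7, (np.int64(255), np.int64(192)), [175, 145, 91]), (1.2, (np.int64(257), np.int64(194)), [177, 151, 94]), (1.7, (np.int64(264), np.int64(198)), [55, 52, 55]), (2.16, (np.int64(272), np.int64(202)), [41, 39, 37])]
l side [(0.2, (np.int64(259), np.int64(177)), [67, 67, 77]), (0.7, (np.int64(257), np.int64(186)), [35, 56, 90]), (1.2, (np.int64(258), np.int64(192)), [21, 35, 50]), (1.7, (np.int64(262), np.int64(194)), [56, 54, 53]), (2.16, (np.int64(267), np.int64(192)), [76, 70, 68])]
r top [(0.2, (np.int64(313), np.int64(222)), [176, 146, 89]), (0.7, (np.int64(314), np.int64(223)), [176, 143, 89]), (1.2, (np.int64(310), np.int64(222)), [176, 144, 89]), (1.7, (np.int64(303), np.int64(219)), [78, 64, 50]), (2.16, (np.int64(294), np.int64(215)), [161, 148, 143])]
r side [(0.2, (np.int64(293), np.int64(150)), [148, 120, 86]), (0.7, (np.int64(293), np.int64(156)), [150, 120, 85]), (1.2, (np.int64(291), np.int64(165)), [149, 120, 87]), (1.7, (np.int64(287), np.int64(173)), [145, 118, 84]), (2.16, (np.int64(282), np.int64(180)), [87, 80, 78])]
```

```bash
python3 - <<'E'
from h import *
t=snapshot('top');c=np.array([557.9,-28.1]);py=np.array([.463,.886])
g=cv2.cvtColor(t["img"],cv2.COLOR_RGB2GRAY)
from scipy.ndimage import map_coordinates as mc
for sg in(1,-1):
    L=np.arange(14,64,3);P=np.array([[*(c+sg*py*l),112.] for l in L]);u=proj(t,P)
    print(sg,list(zip(L.tolist(),mc(g.astype(float),[u[:,1],u[:,0]],order=1).astype(int).tolist())))
    o=np.array([.886,-.463])
    for k in(-14,-7,7,14):
        P=np.array([[*(c+sg*py*l+o*k),112.] for l in L]);u=proj(t,P);print(k,mc(g.astype(float),[u[:,1],u[:,0]],order=1).astype(int).tolist())
E
```

```text
1 [(14, 149), (17, 165), (20, 143), (23, 138), (26, 142), (29, 79), (32, 41), (35, 36), (38, 43), (41, 35), (44, 30), (47, 53), (50, 55), (53, 51), (56, 51), (59, 50), (62, 76)]
-14 [107, 128, 87, 74, 79, 71, 67, 59, 50, 37, 28, 49, 55, 54, 53, 52, 65]
-7 [168, 168, 144, 137, 120, 88, 96, 42, 52, 36, 31, 53, 54, 52, 52, 51, 70]
7 [131, 164, 148, 145, 150, 84, 55, 48, 48, 35, 37, 54, 54, 52, 52, 51, 50]
14 [164, 157, 142, 159, 125, 42, 35, 32, 35, 34, 24, 47, 54, 52, 52, 51, 69]
-1 [(14, 162), (17, 164), (20, 149), (23, 165), (26, 145), (29, 148), (32, 135), (35, 71), (38, 47), (41, 53), (44, 53), (47, 53), (50, 52), (53, 51), (56, 79), (59, 142), (62, 144)]
-14 [167, 165, 121, 77, 70, 75, 64, 55, 45, 51, 52, 52, 52, 54, 86, 136, 136]
-7 [149, 156, 166, 164, 108, 147, 112, 64, 45, 52, 54, 53, 53, 53, 88, 142, 146]
7 [159, 159, 161, 165, 145, 146, 141, 74, 46, 53, 54, 53, 53, 53, 88, 137, 136]
14 [138, 147, 166, 164, 141, 164, 108, 62, 48, 53, 54, 54, 53, 51, 96, 136, 138]
```

```bash
python3 -c "
from bench import *
print(hand_in())"
```

```text
the job is handed in; nothing more can be done
None
```

The job is handed in: the plug is pressed in flush on the rim, both cam arms were swung down together to their stops, and the hand is clear; the end state rests on force and gripper-gap readings plus a pixel check, since I had no picture views left.

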